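# Sort the bridge drawer and cover the pot

## Task

Take the loose cover off the round aluminium pot and set it aside, then clear the flashlights and eyepiece caps out of the open drawer: every rubber eyepiece cap goes into the pot, every flashlight into the square grey tray, lying down. Once all the caps are in, put the cover back on the pot so that it sits fully seated and level; leave the slide rule in the drawer and do not shift the mug.

Things in the scene. Friction and masses are not known exactly. Their poses are not given: they have to be found in the camera images.
- drawer: Open beige drawer, fixed on the table. Origin: centre of its underside; x to its back (away from robot), y left, z up. Floor top at z 10 mm. Inside x -210 to 210, y -190 to 190 mm. Side and back walls 8 mm thick, tops at z 40; front panel 12 mm thick, top at 50. A divider (top 32) crosses at x 130 mm; behind it a clipped-down fixed sextant, top at 57. The things to sort lie before the divider.
- tray: Square grey plastic tray, fixed, 170 x 170 mm outside, 45 mm high, walls 5 mm and floor 5 mm thick, open at the top. Origin at the centre of its underside, x and y along its sides, z up. Stands on one side of the drawer. Three flashlights fit in it side by side.
- pot: Round aluminium pot, fixed, 158 mm outside and 150 mm inside diameter, 95 mm high, floor 5 mm thick, open at the top. Origin at the centre of its underside, z up. Stands on the side of the drawer away from the tray; the table just beyond it (+x) is free. Three caps fit on its floor side by side; even stacked they stay below the cover.
- cover: Loose aluminium pot cover, 125 to 255 g, seated on the pot at the start. Origin: centre of underside, z up. Locating disc 138 mm across, z 0 to 8; plate 168 mm across, z 8 to 13; upright black knob 30 mm across, z 13 to 45 mm, in the middle. Seated: disc inside the pot mouth (6 mm play all round), plate on the rim, origin 87 mm above the pot origin.
- torch1: Red plastic flashlight, may be absent: flat-sided, 120 mm long, 30 mm high, lying along its x axis. Handle 30 mm wide from x -60 to 25 mm, head 40 mm wide from x 25 to 60 mm. Origin at the centre of its underside, z up. About 0.08 to 0.17 kg, balanced near its origin.
- torch2: Red plastic flashlight, may be absent: flat-sided, 120 mm long, 30 mm high, lying along its x axis. Handle 30 mm wide from x -60 to 25 mm, head 40 mm wide from x 25 to 60 mm. Origin at the centre of its underside, z up. About 0.08 to 0.17 kg, balanced near its origin.
- torch3: Red plastic flashlight, may be absent: flat-sided, 120 mm long, 30 mm high, lying along its x axis. Handle 30 mm wide from x -60 to 25 mm, head 40 mm wide from x 25 to 60 mm. Origin at the centre of its underside, z up. About 0.08 to 0.17 kg, balanced near its origin.
- cap1: Black rubber eyepiece cap, may be absent: a short cylinder 60 mm in diameter and 26 mm high, lying flat. Origin at the centre of its underside, z up along its axis. About 35 to 70 g.
- cap2: Black rubber eyepiece cap, may be absent: a short cylinder 60 mm in diameter and 26 mm high, lying flat. Origin at the centre of its underside, z up along its axis. About 35 to 70 g.
- cap3: Black rubber eyepiece cap, may be absent: a short cylinder 60 mm in diameter and 26 mm high, lying flat. Origin at the centre of its underside, z up along its axis. About 35 to 70 g.
- slide_rule: Steel slide rule, 190 x 32 x 8 mm, loose, lying across the drawer just in front of the divider. Origin at the centre of its underside, long side along y. To be left in the drawer.
- mug: White mug, 80 mm across, 90 mm high, loose, standing on the table beside the drawer, just beyond the tray. Origin at the centre of its underside. To be left alone.

How it is judged:
By the outcome, as a careful person would: the job done as asked, in the order asked, and still so for the second after the job is handed in, with the robot touching nothing.
Of torch1, torch2, torch3 only 2 to 3 are there at a start; the rules pass over those that are not, and their reading is None.
Of cap1, cap2, cap3 only 2 to 3 are there at a start; the rules pass over those that are not, and their reading is None.
At some moment in a run one of cover, cap1, cap2, cap3 may be knocked a few centimetres aside while the robot is not near it.
Once in a run the grip may slacken for a moment while it holds something.
It also fails if it takes over 210 s, if anything falls off the work surface, if the arm or the gripper's body presses on something with over 40 N, if the wrist force passes 120 N, or if a joint passes its speed limit or range.

## Robot

A 7-joint arm with a two-finger parallel gripper is mounted at the origin on the work surface. World frame = base frame: x ahead of the robot, y to its left, z up, the work surface at z = 0. Lengths are in m, angles in rad, forces in N, time in s.
With the tool pointing down it reaches from about 0.4 to 0.85 m from the base axis. Payload 4.5 kg.
Tool frame: the origin (TCP) lies between the finger pads; the fingertips stand 14 mm ahead of it and the grasp point (between the pads) lies 5 mm behind it; x points along the fingers, z is the direction in which the jaws open and shut, and the axes are right-handed (so a half turn about x gives the same grasp; the last joint's range is limited). The gripper opens to 88 mm and grips with 3 to 60 N. Pads are 18 mm wide; open, the fingers measure 123 mm over their backs; the gripper's body (75 mm by 187 mm) begins 45 mm behind the grasp point.
Start: joints at [-1.266, 0.689, -0.195, 1.565, 0.157, 0.902, -0.215], TCP at [0.167, 0.602, 0.253] pointing down, gripper open.
Joint ranges: [-3.01, 3.01], [-0.46, 2.08], [-1.47, 1.51], [0.13, 2.56], [-1, 4.14], [0.04, 2.09], [-2.66, 2.66]. Speed limits (rad/s): [2.57, 2.57, 3.14, 3.14, 3.14, 3.14, 3.14].

## Interface

Orientations are given as a unit quaternion [x, y, z, w].
In Python, from plant import r, cams gives the robot as it stands.
- The arm moves only by the tool apply_moves, never from a script. Its arguments are lists of equal length, an entry for each row: "travel": the shift along the world's x, y, z in cm, a list of three; "roll": the turn about the world's z in degrees; "gripper": the finger opening in cm, from 0 to 8.81. In form: {"travel": [[x, y, z], ...], "roll": [roll, ...], "gripper": [gripper, ...]}. A call has exactly 8 rows; each row is the pose to reach, as a shift and turn from the pose commanded when the call began; what a row does not reach only later rows make up. A row lasts 1/12 s, in which the tool goes at most 41.7 mm and 7.16 degrees, less where a joint would pass 70% of its speed; a pose out of reach is approached as far as the arm can. A call with a gripper value outside its range is refused whole. The fingers move at their own pace and stop on an object; "newtons" is the grip in N (left out, the last holds). Time passes only in rows, so rows that repeat a pose let the fingers close, or fill a call up. It gives the time, the measured TCP pose, the force and the opening at its end, in the units of the state.
- r.get_state(): the state, without advancing time (a new reading comes with each control period).
- cams.snapshot(name): name is "scene" or "top" or "wrist"; returns a dict with "image" (384x512x3 uint8, red, green, blue), "fx", "fy", "cx", "cy" (pixels), "R" (3x3) and "t" (3): a world point X has camera coordinates R X + t. Camera axes: x right, y down, z forward; pixel columns grow to the right and rows downward; lengths in m; the calibration is good to about 2 mm. A picture is of the moment at which its call begins. There is no depth.
- r.finish_job(): hands the job in, once; it reports no verdict.
The state is a dict: "clock": time; "q": joint angles; "qd": joint speeds; "joint_torque": joint torques, N m; "tool_pos": TCP position; "eef_rot": TCP orientation; "contact_force": force on the tool from outside, world axes, zero at the start; "moment": the same for the moment, N m; "opening": opening from 0.0 (shut) to 1.0 (fully open).
Only numpy, scipy, OpenCV 4.12 (cv2) and the standard library are available. Lean on these libraries where they do the work, as an engineer would, in place of code of your own. Each camera call takes 0.05 s, during which the arm holds its last target. There are 200 camera calls.

## Working session

There is one attempt and no reset: what is moved stays moved. The work goes in short steps, Python scripts to look and compute and a tool call to move; the robot and the scene stay as the last step left them, time stands still between calls to the robot, and variables do not carry over. Pictures are saved under pics/ and viewed, about 12 in all and at most 16, crops included, and the job is handed in when it is done.

Besides the shell and the picture viewer there is one more tool, called as name(argument=value, ...), one argument or row to a line, values as JSON. apply_moves: Moves the arm, as the interface text tells. Its arguments: {"type":"object","properties":{"travel":{"type":"array","items":{"type":"array","items":{"type":"number"}}},"roll":{"type":"array","items":{"type":"number"}},"gripper":{"type":"array","items":{"type":"number"}},"newtons":{"type":"number"}},"required":["travel","roll","gripper"]}

```bash
mkdir -p pics; ls; cat > h.py <<'E'
import numpy as np, cv2, pickle
from plant import r, cams
def snap(n,f,show=True):
    s=cams.snapshot(n); cv2.imwrite(f'pics/{f}.png',cv2.cvtColor(np.asarray(s['image']),cv2.COLOR_RGB2BGR)); pickle.dump(s,open(f'pics/{f}.pkl','wb')); return s
def load(f): return pickle.load(open(f'pics/{f}.pkl','rb'))
def ray(s,u,v):
    R=np.array(s['R']);t=np.array(s['t']); c=-R.T@t
    d=R.T@np.array([(u-s['cx'])/s['fx'],(v-s['cy'])/s['fy'],1]); return c,d/np.linalg.norm(d)
def atz(s,u,v,z):
    c,d=ray(s,u,v); return (c+d*(z-c[2])/d[2]).round(4)
def tri(*obs):
    A=np.zeros((3,3));b=np.zeros(3)
    for s,u,v in obs:
        c,d=ray(s,u,v);P=np.eye(3)-np.outer(d,d);A+=P;b+=P@c
    return np.linalg.solve(A,b).round(4)
def proj(s,X):
    p=np.array(s['R'])@np.array(X)+np.array(s['t']); return (p[:2]/p[2]*[s['fx'],s['fy']]+[s['cx'],s['cy']]).round(1)
E
python3 - <<'E'
from h import *
a=snap('top','top0');b=snap('scene','sc0')
import cv2,numpy as np
for s in(a,b): print(s['fx'],np.array(s['R']).round(3).tolist(),(-np.array(s['R']).T@s['t']).round(3))
w=snap('wrist','w0'); print((-np.array(w['R']).T@w['t']).round(3),w['fx'],np.array(w['R']).round(2).tolist())
for n in('top0','sc0'):
    im=cv2.imread(f'pics/{n}.png'); cv2.imwrite(f'pics/{n}b.png',cv2.resize(im,(800,600),interpolation=cv2.INTER_CUBIC))
print(r.get_state())
E
```

```text
pics
401.20162482889236 [[-0.005, -1.0, 0.004], [-0.99, 0.004, -0.139], [0.139, -0.005, -0.99]] [ 0.408 -0.005  1.031]
467.8272669015607 [[-0.123, 0.992, 0.01], [0.635, 0.086, -0.768], [-0.763, -0.088, -0.641]] [1.521 0.137 0.884]
[0.084 0.626 0.383] 312.8411952825602 [[0.27, 0.96, -0.0], [0.91, -0.25, 0.32], [0.31, -0.09, -0.95]]
{'clock': 0.15, 'q': array([-1.26625392,  0.68979033, -0.19454206,  1.56604481,  0.15729615,
        0.90251378, -0.2150739 ]), 'qd': array([-1.02993806e-03, -2.38088797e-03,  6.45732122e-04, -3.91502666e-03,
        1.64586533e-03,  3.83916517e-07,  2.67328419e-03]), 'joint_torque': array([-1.80524356e-03, -5.27856195e+01, -1.26827639e+00, -1.53583878e+01,
       -5.24236634e-02,  3.97074153e-03,  1.10779906e-04]), 'tool_pos': array([0.1670612 , 0.60180371, 0.25211133]), 'eef_rot': array([-0.42828929,  0.56324964,  0.42765602,  0.56251974]), 'contact_force': array([ 0.2485735 , -0.67816472, -0.50595747]), 'moment': array([ 0.06470299, -0.02758797, -0.01482358]), 'opening': 1.0023202731260985}
```

View pics/top0b.png

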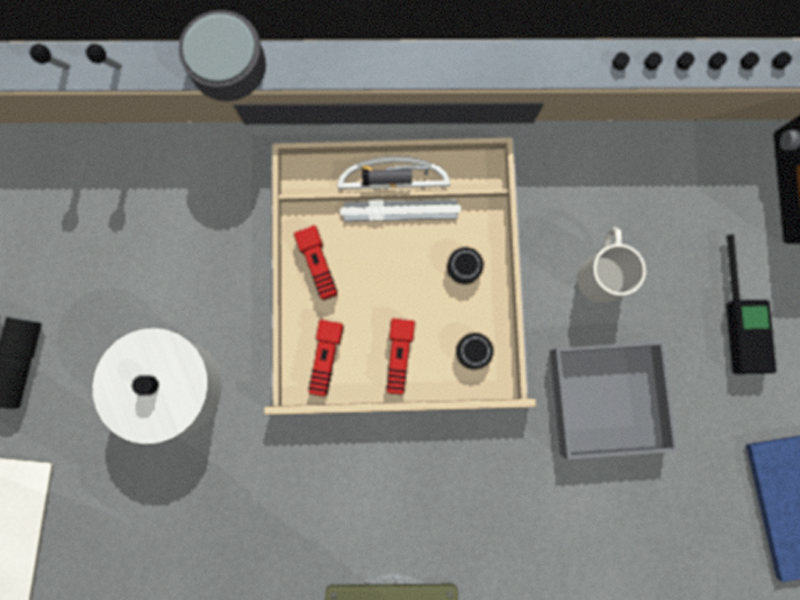

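View pics/sc0b.png

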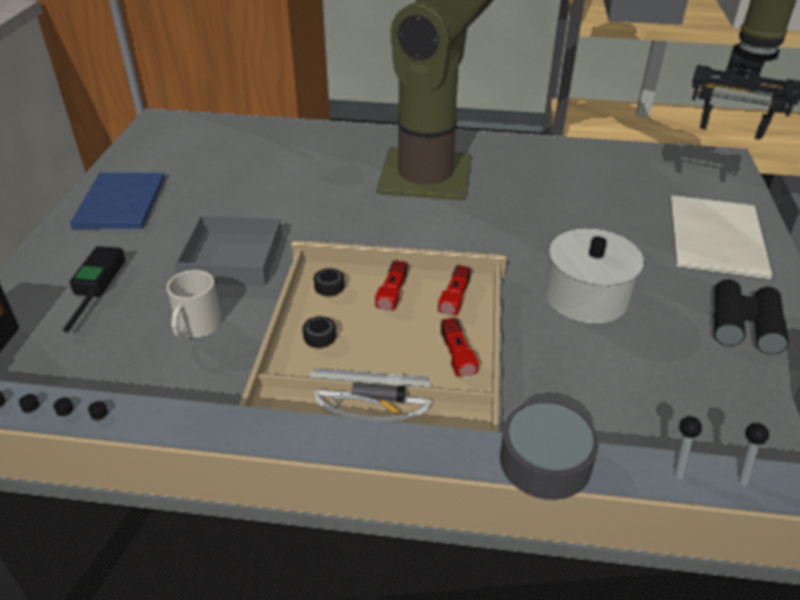

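The top view shows three red flashlights with heads at (309,238), (328,330) and (402,330), and two caps at (465,264) and (475,350). It also shows the tray at (613,400), the mug at (619,268) and the covered pot at (150,385) with its knob at (146,385). The scene view agrees: 3 flashlights, 2 caps.

```bash
python3 - <<'E'
from h import *
a=load('top0');b=load('sc0');k=1.5625
f=lambda n,p,q:print(n,tri((a,p[0]/k,p[1]/k),(b,q[0]/k,q[1]/k)))
f('knob',(146,383),(599,241)); f('coverplate',(150,385),(596,262))
f('cap1',(465,264),(319,325)); f('cap2',(475,349),(329,277))
f('tA btn',(400,354),(394,280)); f('tB btn',(325,355),(457,282)); f('tC btn',(315,259),(456,340))
f('mug',(619,268),(193,290))
g=lambda n,u,v,z:print(n,atz(a,u/k,v/k,z))
for n,p,z in [('A head',(402,320),.04),('A tail',(397,393),.04),('B head',(330,321),.04),('B tail',(318,394),.04),('C head',(308,228),.04),('C tail',(330,298),.04),
 ('tray fl',(553,347),.045),('tray fr',(662,345),.045),('tray nl',(567,457),.045),('tray nr',(673,447),.045),
 ('drw front L',(266,409),.05),('drw front R',(534,403),.05),('drw back L',(274,146),.04),('drw back R',(513,141),.04),('slideL',(342,212),.018),('slideR',(459,210),.018),('cover',(150,385),.1),('cap1',(465,264),.036),('cap2',(475,349),.036)]: g(n,*p,z)
E
```

```text
knob [0.4149 0.3514 0.1273]
coverplate [0.4125 0.3587 0.0806]
cap1 [ 0.6035 -0.1214  0.0377]
cap2 [ 0.4665 -0.1335  0.0355]
tA btn [ 0.459  -0.013   0.0352]
tB btn [0.4578 0.1049 0.0418]
tC btn [0.6124 0.1184 0.0403]
mug [ 0.5871 -0.3498  0.0791]
A head [ 0.5131 -0.0203  0.04  ]
A tail [ 0.3985 -0.0118  0.04  ]
B head [0.512 0.094 0.04 ]
B tail [0.3975 0.1116 0.04  ]
C head [0.6637 0.1311 0.04  ]
C tail [0.5489 0.0943 0.04  ]
tray fl [ 0.4689 -0.2575  0.045 ]
tray fr [ 0.4713 -0.4294  0.045 ]
tray nl [ 0.3001 -0.2723  0.045 ]
tray nr [ 0.3143 -0.4364  0.045 ]
drw front L [0.3752 0.1903 0.05  ]
drw front R [ 0.3823 -0.2234  0.05  ]
drw back L [0.8029 0.1893 0.04  ]
drw back R [ 0.8103 -0.2061  0.04  ]
slideL [0.6965 0.078  0.018 ]
slideR [ 0.6992 -0.1168  0.018 ]
cover [0.4125 0.3514 0.1   ]
cap1 [ 0.6041 -0.1228  0.036 ]
cap2 [ 0.4668 -0.1359  0.036 ]
```

apply_moves(
  travel=[
    [3.0,-3.0,0],
    [6,-6,0],
    [9,-9,-1],
    [12,-12,-2],
    [14.5,-14.5,-3],
    [17,-17,-4],
    [18.5,-19,-5],
    [19.7,-20,-5],
  ],
  roll=[0,0,0,0,0,0,0,0],
  gripper=[6,6,6,6,6,6,6,6],
  newtons=30,
)

```text
clock: 0.82
tool_pos: [0.3658, 0.3971, 0.2008]
eef_rot: [-0.428, 0.566, 0.425, 0.562]
contact_force: [-0.4, -0.6, -0.4]
opening: 0.678
```

```bash
python3 - <<'E'
from h import *
w=snap('wrist','w1'); a=load('top0')
print(r.get_state()['tool_pos'],proj(w,[.4135,.352,.132]),proj(w,[.413,.352,.1]))
cv2.imwrite('pics/w1b.png',cv2.resize(cv2.imread('pics/w1.png'),(800,600),interpolation=cv2.INTER_CUBIC))
E
```

```text
[0.36855437 0.39610272 0.20144201] [217.2 291.7] [221.9 268.2]
```

View pics/w1b.png

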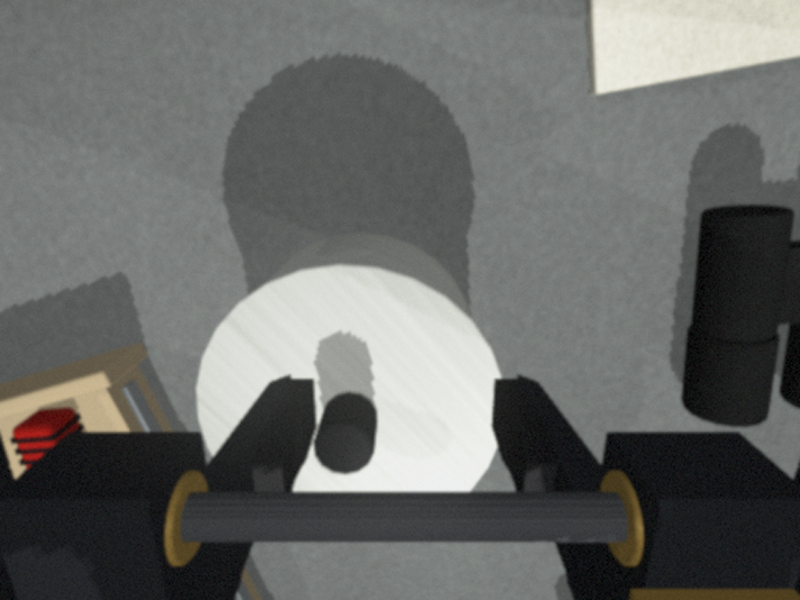

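```bash
python3 - <<'E'
from h import *
w=load('w1'); a=load('top0');b=load('sc0');k=1.5625
print(tri((a,146/k,383/k),(w,345/k,443/k)),tri((b,599/k,241/k),(w,345/k,443/k)),atz(w,345/k,443/k,.132),atz(w,348/k,393/k,.1),atz(a,146/k,383/k,.132),atz(b,599/k,241/k,.132))
E
```

```text
[0.4159 0.3514 0.117 ] [0.4109 0.3556 0.1265] [0.4074 0.3568 0.132 ] [0.398  0.3575 0.1   ] [0.4152 0.345  0.132 ] [0.4193 0.3545 0.132 ]
```

apply_moves(
  travel=[
    [2,-2,0],
    [2.5,-3,0],
    [2.5,-3,0],
    [2.5,-3,0],
    [2.5,-3,0],
    [2.5,-3,0],
    [2.5,-3,0],
    [2.5,-3,0],
  ],
  roll=[0,0,0,0,0,0,0,0],
  gripper=[7,7,7,7,7,7,7,7],
)

```text
clock: 1.53
tool_pos: [0.3884, 0.3731, 0.2028]
eef_rot: [-0.428, 0.563, 0.429, 0.563]
contact_force: [-0.8, -0.2, -0.3]
opening: 0.796
```

```bash
python3 - <<'E'
from h import *
w=snap('wrist','w2'); snap('top','top1')
print(r.get_state()['tool_pos'],proj(w,[.4135,.352,.132]),proj(w,[.413,.352,.1]))
a=cv2.resize(cv2.imread('pics/w2.png')[180:384,100:400],None,fx=1.6,fy=1.6,interpolation=cv2.INTER_CUBIC)
b=cv2.resize(cv2.imread('pics/top1.png')[190:300,40:160],None,fx=3,fy=3,interpolation=cv2.INTER_CUBIC)
h=max(len(a),len(b)); P=lambda i:np.pad(i,((0,h-len(i)),(0,0),(0,0)))
c=np.hstack([P(a),P(b)])[:, :1000];print(c.shape, a.shape)
cv2.imwrite('pics/c2.png',cv2.resize(c,None,fx=.9,fy=.9) if c.shape[1]>800 else c)
E
```

```text
[0.38878206 0.37272161 0.20275563] [238.2 257.2] [240.3 237. ]
(330, 840, 3) (326, 480, 3)
```

View pics/c2.png

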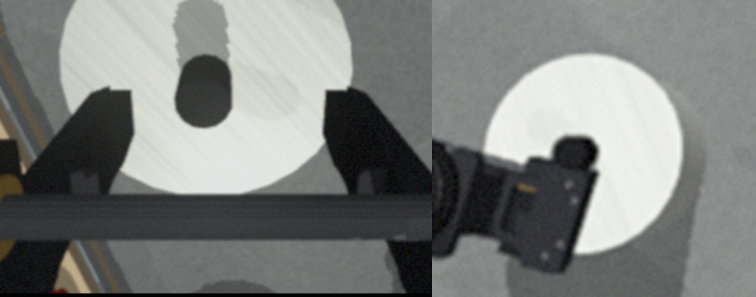

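```bash
python3 - <<'E'
from h import *
w=load('w2'); a=load('top1');b=load('sc0')
# plate outline fits
for n,s,roi in(('w',w,None),('t',load('top0'),(40,160,190,300))):
    im=np.asarray(s['image']); m=(im.min(2)>185).astype(np.uint8)
    if roi: x0,x1,y0,y1=roi; mm=np.zeros_like(m);mm[y0:y1,x0:x1]=m[y0:y1,x0:x1];m=mm
    c=max(cv2.findContours(m,0,1)[0],key=cv2.contourArea); print(n,cv2.boundingRect(c),cv2.fitEllipse(cv2.convexHull(c)))
print(atz(w,241,248.7,.132),atz(w,241.7,235.5,.1),atz(a,96.7,247,.1),tri((w,241,248.7),(a,93.3,245.6)))
for c in ((.4135,.352),(.410,.355),(.405,.355)): 
  p=[proj(w,[c[0]+.084*np.cos(t),c[1]+.084*np.sin(t),.1]) for t in np.linspace(0,6.28,73)]; p=np.array(p); print(c,p.min(0),p.max(0))
E
```

```text
w (142, 132, 202, 182) ((242.3843536376953, 223.845458984375), (183.48104858398438, 201.52516174316406), 96.50874328613281)
t (59, 210, 74, 74) ((95.40794372558594, 246.44627380371094), (71.22167205810547, 75.3917465209961), 42.82902145385742)
[0.4074 0.356  0.132 ] [0.412  0.3535 0.1   ] [0.4111 0.3497 0.1   ] [0.4148 0.3522 0.1157]
(0.4135, 0.352) [138.1 134.9] [342.6 320.7]
(0.41, 0.355) [139.8 129.1] [345.4 317. ]
(0.405, 0.355) [137.5 122.4] [344.3 312.6]
```

The wrist crop shows the knob top at original pixel (241,249) and the plate spanning 142–344, which puts the pot axis near (0.411, 0.353).

apply_moves(
  travel=[
    [1.2,-1,0],
    [2.2,-2,-2],
    [2.2,-2,-4.5],
    [2.2,-2,-7],
    [2.2,-2,-8.2],
    [2.2,-2,-8.2],
    [2.2,-2,-8.2],
    [2.2,-2,-8.2],
  ],
  roll=[0,0,0,0,0,0,0,0],
  gripper=[7,7,7,7,7,7,7,6],
)

```text
clock: 2.3
tool_pos: [0.4115, 0.3529, 0.1215]
eef_rot: [-0.428, 0.562, 0.428, 0.563]
contact_force: [0.4, -0.0, 0.4]
opening: 0.74
```

apply_moves(
  travel=[
    [0,0,0],
    [0,0,0],
    [0,0,0],
    [0,0,0],
    [0,0,0],
    [0,0,0],
    [0,0,0],
    [0,0,0],
  ],
  roll=[0,0,0,0,0,0,0,0],
  gripper=[4,2.5,2,2,2,2,2,2],
  newtons=40,
)

```text
clock: 2.97
tool_pos: [0.4114, 0.3526, 0.1211]
eef_rot: [-0.428, 0.563, 0.428, 0.563]
contact_force: [-0.8, 0.4, 3.9]
opening: 0.329
```

apply_moves(
  travel=[
    [0,0,1],
    [0,0,3],
    [0,0,5],
    [2,0,6],
    [5,0,6],
    [8.5,0,6],
    [12,0,6],
    [15.5,0,6],
  ],
  roll=[0,0,0,0,0,0,0,0],
  gripper=[2,2,2,2,2,2,2,2],
)

```text
clock: 3.63
tool_pos: [0.5672, 0.3513, 0.1811]
eef_rot: [-0.428, 0.563, 0.428, 0.562]
contact_force: [0.1, 0.6, -1.7]
opening: 0.331
```

apply_moves(
  travel=[
    [3,0,0],
    [5,0,-2],
    [5,0,-5],
    [5,0,-8],
    [5,0,-11],
    [5,0,-13],
    [5,0,-14],
    [5,0,-14.3],
  ],
  roll=[0,0,0,0,0,0,0,0],
  gripper=[2,2,2,2,2,2,2,2],
)

```text
clock: 4.3
tool_pos: [0.6145, 0.3511, 0.0354]
eef_rot: [-0.428, 0.565, 0.428, 0.561]
contact_force: [-0.2, 0.3, -1.5]
opening: 0.328
```

apply_moves(
  travel=[
    [0,0,-0.1],
    [0,0,-0.3],
    [0,0,-0.4],
    [0,0,-0.4],
    [0,0,-0.4],
    [0,0,-0.4],
    [0,0,-0.4],
    [0,0,-0.4],
  ],
  roll=[0,0,0,0,0,0,0,0],
  gripper=[2,2,2,2,2,2,2,2],
)

```text
clock: 4.97
tool_pos: [0.6164, 0.3524, 0.0342]
eef_rot: [-0.428, 0.563, 0.428, 0.563]
contact_force: [-0.2, -0.7, 0.7]
opening: 0.328
```

apply_moves(
  travel=[
    [0,0,0],
    [0,0,0],
    [0,0,0],
    [0,0,0],
    [0,0,2],
    [0,0,6],
    [0,0,10],
    [0,0,13],
  ],
  roll=[0,0,0,0,0,0,0,0],
  gripper=[4,6,7,7,7,7,7,7],
)

```text
clock: 5.63
tool_pos: [0.6169, 0.3528, 0.1669]
eef_rot: [-0.428, 0.562, 0.428, 0.564]
contact_force: [0.9, 0.3, 0.9]
opening: 0.792
```

apply_moves(
  travel=[
    [-1,-4,1],
    [-2,-8,1],
    [-2,-12,1],
    [-2,-16,1],
    [-2,-20,1],
    [-2,-24,1],
    [-2,-28,1],
    [-2,-32,1],
  ],
  roll=[0,0,0,0,0,0,0,0],
  gripper=[8,8,8,8,8,8,8,8],
)

```text
clock: 6.3
tool_pos: [0.5961, 0.0304, 0.1741]
eef_rot: [-0.428, 0.563, 0.428, 0.563]
contact_force: [0.6, -0.1, 0.3]
opening: 0.908
```

apply_moves(
  travel=[
    [-2,-4,0],
    [-4,-6,0],
    [-6,-6,0],
    [-6,-6,0],
    [-6,-6,0],
    [-6,-6,0],
    [-6,-6,0],
    [-6,-6,0],
  ],
  roll=[0,0,0,0,0,0,0,0],
  gripper=[8,8,8,8,8,8,8,8],
)

```text
clock: 6.97
tool_pos: [0.5374, -0.0267, 0.1738]
eef_rot: [-0.428, 0.562, 0.428, 0.563]
contact_force: [0.1, -0.4, 0.7]
opening: 0.909
```

```bash
python3 - <<'E'
from h import *
w=snap('wrist','w3'); snap('top','top3');t=load('top3')
print(r.get_state()['tool_pos'],r.get_state()['opening'],[proj(w,p) for p in([.604,-.122,.036],[.4666,-.1345,.036],[.459,-.013,.04])])
a=cv2.resize(cv2.imread('pics/w3.png'),(400,300),interpolation=cv2.INTER_AREA)
b=cv2.resize(cv2.imread('pics/top3.png')[80:320,40:360],(400,300),interpolation=cv2.INTER_CUBIC)
cv2.imwrite('pics/c3.png',np.hstack([a,b]))
E
```

```text
[ 0.53688848 -0.02704431  0.1736869 ] 0.9120468599889843 [array([182.6, 276. ]), array([114.3, 146.4]), array([247.4,  98.2])]
```

View pics/c3.png

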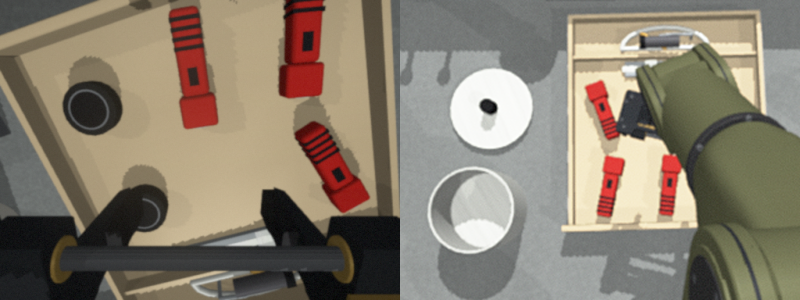

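Left crop: caps with top centres at (93,105) and (149,211), and flashlight A's button at (193,77). Right crop: the cover lies beyond the now open pot.

```bash
python3 - <<'E'
from h import *
w=load('w3'); a=load('top0');k=1.5625;z=1.28
im=cv2.imread('pics/w3.png'); cv2.imwrite('pics/w3b.png',cv2.resize(im,(800,600),interpolation=cv2.INTER_CUBIC))
for n,t,p in (('cap2',(475,349),(94,103)),('cap1',(465,264),(149.5,210))):
    print(n,tri((a,t[0]/k,t[1]/k),(w,p[0]*z,p[1]*z)),atz(w,p[0]*z,p[1]*z,.036))
for n,p in (('Ahead',(199,126)),('Atail',(184,10)),('Chead',(353,209)),('Ctail',(311,126)),('Bhead',(302,95))): print(n,atz(w,p[0]*z,p[1]*z,.04))
print('tray/pot', [atz(load('top3'),40+(x-400)*.8,80+y*.8,.095) for x,y in((429,210),(514,210),(471,167),(471,252))])
E
```

```text
cap2 [ 0.4626 -0.1387  0.0071] [ 0.4565 -0.1245  0.036 ]
cap1 [ 0.6112 -0.1238  0.009 ] [ 0.5986 -0.1109  0.036 ]
Ahead [ 0.5105 -0.0214  0.04  ]
Atail [ 0.3983 -0.0047  0.04  ]
Chead [0.6626 0.1346 0.04  ]
Ctail [0.5435 0.0976 0.04  ]
Bhead [0.5074 0.0927 0.04  ]
tray/pot [array([0.4092, 0.4287, 0.095 ]), array([0.4084, 0.272 , 0.095 ]), array([0.4883, 0.3552, 0.095 ]), array([0.3329, 0.3476, 0.095 ])]
```

View pics/w3b.png

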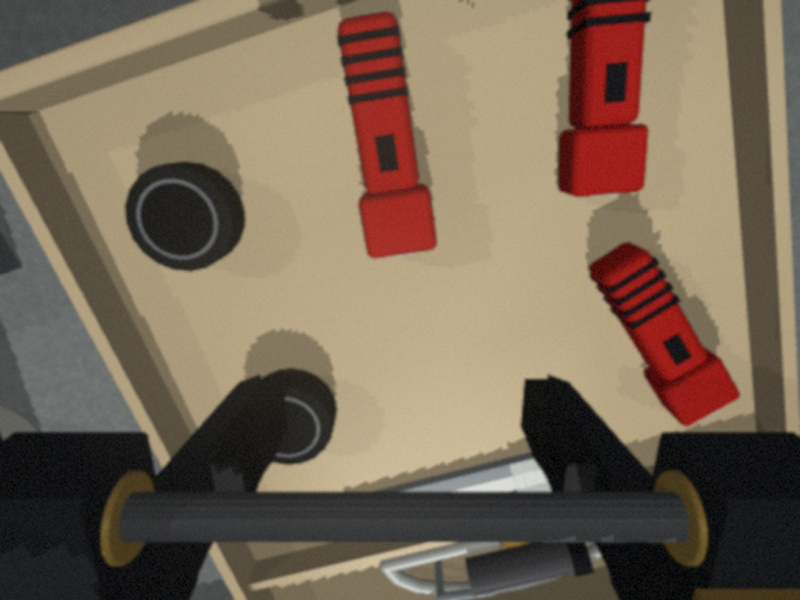

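The enlarged view gives the cap ring centres as (177,218) and about (280,425), with the left finger partly hiding cap1.

```bash
python3 - <<'E'
from h import *
w=load('w3'); a=load('top0');k=1.5625
for n,t,p in (('cap2',(475,349),(177,218)),('cap1',(465,264),(280,423))):
    print(n,tri((a,t[0]/k,t[1]/k),(w,p[0]/k,p[1]/k)),atz(w,p[0]/k,p[1]/k,.036))
E
```

```text
cap2 [ 0.4641 -0.1364  0.0296] [ 0.4609 -0.1329  0.036 ]
cap1 [ 0.6042 -0.1256  0.0267] [ 0.5974 -0.1232  0.036 ]
```

apply_moves(
  travel=[
    [-2,-3,0],
    [-4,-6,-1],
    [-6,-9,-3],
    [-7.4,-10.8,-6],
    [-7.4,-10.8,-9.5],
    [-7.4,-10.8,-12],
    [-7.4,-10.8,-14],
    [-7.4,-10.8,-14.4],
  ],
  roll=[0,0,0,0,0,0,0,0],
  gripper=[7.8,7.8,7.8,7.8,7.8,7.8,7.8,7.8],
)

```text
clock: 7.73
tool_pos: [0.4614, -0.1351, 0.0269]
eef_rot: [-0.427, 0.564, 0.429, 0.562]
contact_force: [-0.6, -0.5, 0.0]
opening: 0.882
```

apply_moves(
  travel=[
    [0,0,0],
    [0,0,0],
    [0,0,0],
    [0,0,0],
    [0,0,0],
    [0,0,0],
    [0,0,0],
    [0,0,0],
  ],
  roll=[0,0,0,0,0,0,0,0],
  gripper=[7.8,6.5,5,5,5,5,5,5],
  newtons=25,
)

```text
clock: 8.4
tool_pos: [0.463, -0.1359, 0.0309]
eef_rot: [-0.429, 0.562, 0.427, 0.564]
contact_force: [-0.8, 0.1, 7.8]
opening: 0.672
```

apply_moves(
  travel=[
    [0,0,1],
    [0,0,4],
    [0,0,8],
    [0,2,11],
    [0,5,12],
    [0,9,12],
    [0,13,12],
    [0,17,12],
  ],
  roll=[0,0,0,0,0,0,0,0],
  gripper=[5,5,5,5,5,5,5,5],
)

```text
clock: 9.07
tool_pos: [0.4622, 0.0354, 0.1507]
eef_rot: [-0.428, 0.563, 0.427, 0.564]
contact_force: [1.1, 0.9, -1.0]
opening: 0.673
```

apply_moves(
  travel=[
    [0,4,0],
    [0,8,0],
    [0,12,0],
    [0,16,0],
    [-1,20,0],
    [-1,24,0],
    [-2,27,0],
    [-2,29.5,0],
  ],
  roll=[0,0,0,0,0,0,0,0],
  gripper=[5,5,5,5,5,5,5,5],
)

```text
clock: 9.73
tool_pos: [0.4395, 0.3328, 0.1502]
eef_rot: [-0.428, 0.562, 0.43, 0.562]
contact_force: [-0.1, 0.4, -0.4]
opening: 0.677
```

apply_moves(
  travel=[
    [0,1.1,0],
    [0,1.1,0],
    [0,1.1,-2],
    [0,1.1,-5],
    [0,1.1,-8],
    [0,1.1,-9.3],
    [0,1.1,-9.3],
    [0,1.1,-9.3],
  ],
  roll=[0,0,0,0,0,0,0,0],
  gripper=[5,5,5,5,5,5,5,5],
)

```text
clock: 10.4
tool_pos: [0.4427, 0.3376, 0.0566]
eef_rot: [-0.428, 0.564, 0.427, 0.563]
contact_force: [0.3, -0.5, -0.1]
opening: 0.671
```

apply_moves(
  travel=[
    [0,0,0],
    [0,0,0],
    [0,0,0],
    [0,0,0],
    [0,0,3],
    [0,0,6],
    [0,0,9],
    [-1,0,10],
  ],
  roll=[0,0,0,0,0,0,0,0],
  gripper=[6.3,7,7,7,7,7,7,7],
)

```text
clock: 11.07
tool_pos: [0.4356, 0.3414, 0.161]
eef_rot: [-0.427, 0.56, 0.427, 0.567]
contact_force: [0.9, 0.4, 0.4]
opening: 0.797
```

```bash
python3 - <<'E'
from h import *
s=snap('top','top4'); 
cv2.imwrite('pics/c4.png',cv2.resize(s['image'][80:320,30:370,::-1],(680,480),interpolation=cv2.INTER_CUBIC)); print(r.get_state()['tool_pos'])
E
```

```text
[0.43194599 0.34178349 0.1609357 ]
```

apply_moves(
  travel=[
    [1.5,-3.8,0],
    [3,-7.6,0.5],
    [4.5,-11.4,1],
    [6,-15.2,1],
    [7.5,-19,1],
    [9,-22.8,1],
    [10,-26.6,1],
    [11,-30.4,1],
  ],
  roll=[0,0,0,0,0,0,0,0],
  gripper=[7.8,7.8,7.8,7.8,7.8,7.8,7.8,7.8],
)

```text
clock: 11.78
tool_pos: [0.5417, 0.0345, 0.1658]
eef_rot: [-0.428, 0.563, 0.428, 0.562]
contact_force: [0.3, 0.1, 0.1]
opening: 0.888
```

apply_moves(
  travel=[
    [1,-3.8,0],
    [2,-7.6,0],
    [4,-9,0],
    [5,-10,0],
    [5,-10,0],
    [5,-10,0],
    [5,-10,0],
    [5,-10,0],
  ],
  roll=[0,0,0,0,0,0,0,0],
  gripper=[7.8,7.8,7.8,7.8,7.8,7.8,7.8,7.8],
)

```text
clock: 12.45
tool_pos: [0.591, -0.0617, 0.1664]
eef_rot: [-0.428, 0.563, 0.429, 0.562]
contact_force: [-0.1, 0.1, 0.2]
opening: 0.886
```

```bash
python3 - <<'E'
from h import *
w=snap('wrist','w5'); s=snap('top','top5')
print(r.get_state()['tool_pos'],proj(w,[.602,-.123,.036]),proj(load('top4'),[.411,.352,.03]))
a=cv2.resize(cv2.imread('pics/w5.png'),(400,300),interpolation=cv2.INTER_AREA)
b=cv2.resize(cv2.imread('pics/top5.png')[80:320,40:360],(400,300),interpolation=cv2.INTER_CUBIC)
cv2.imwrite('pics/c5.png',np.hstack([a,b]))
E
```

```text
[ 0.59143887 -0.06220099  0.16671519] [195.2 221.2] [106.6 247.1]
```

View pics/c5.png

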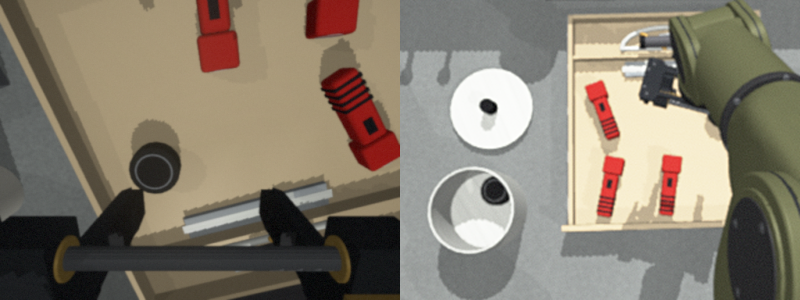

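Cap in the pot on its far-right side; cap1's ring centre is at (153,169), within 3 mm of the prediction. The cover is unmoved.

apply_moves(
  travel=[
    [0.5,-3,0],
    [0.9,-6.1,0],
    [0.9,-6.1,-3],
    [0.9,-6.1,-6.5],
    [0.9,-6.1,-10],
    [0.9,-6.1,-12.5],
    [0.9,-6.1,-13.5],
    [0.9,-6.1,-13.5],
  ],
  roll=[0,0,0,0,0,0,0,0],
  gripper=[7.8,7.8,7.8,7.8,7.8,7.8,7.8,7.8],
)

```text
clock: 13.22
tool_pos: [0.5993, -0.1237, 0.0296]
eef_rot: [-0.427, 0.564, 0.43, 0.561]
contact_force: [0.0, -0.1, -0.3]
opening: 0.885
```

apply_moves(
  travel=[
    [0,0,0],
    [0,0,0],
    [0,0,0],
    [0,0,0],
    [0,0,0],
    [0,0,0],
    [0,0,0],
    [0,0,0],
  ],
  roll=[0,0,0,0,0,0,0,0],
  gripper=[7.8,6.5,5,5,5,5,5,5],
  newtons=25,
)

```text
clock: 13.88
tool_pos: [0.6023, -0.1248, 0.0334]
eef_rot: [-0.429, 0.562, 0.427, 0.564]
contact_force: [-1.0, 0.1, 6.4]
opening: 0.674
```

apply_moves(
  travel=[
    [0,0,1],
    [0,0,4],
    [0,0,8],
    [-1,2,11],
    [-3,5,12],
    [-6,7.5,12],
    [-9,10,12],
    [-12,12.5,12],
  ],
  roll=[0,0,0,0,0,0,0,0],
  gripper=[5,5,5,5,5,5,5,5],
)

```text
clock: 14.55
tool_pos: [0.48, 0.0011, 0.153]
eef_rot: [-0.428, 0.562, 0.427, 0.564]
contact_force: [-0.5, 0.7, -1.4]
opening: 0.673
```

apply_moves(
  travel=[
    [-0.5,4,0],
    [-1,8,0],
    [-2,12,0],
    [-3.5,15.8,0],
    [-5,19.5,0],
    [-6.5,23,0],
    [-8,27,0],
    [-9,31,0],
  ],
  roll=[0,0,0,0,0,0,0,0],
  gripper=[5,5,5,5,5,5,5,5],
)

```text
clock: 15.22
tool_pos: [0.3895, 0.3107, 0.1524]
eef_rot: [-0.428, 0.563, 0.428, 0.562]
contact_force: [0.1, 0.2, -1.3]
opening: 0.674
```

apply_moves(
  travel=[
    [-0.5,3,0],
    [-1.1,5,0],
    [-1.1,5,0],
    [-1.1,5,0],
    [-1.1,5,0],
    [-1.1,5,0],
    [-1.1,5,0],
    [-1.1,5,0],
  ],
  roll=[0,0,0,0,0,0,0,0],
  gripper=[5,5,5,5,5,5,5,5],
)

```text
clock: 15.88
tool_pos: [0.3809, 0.3584, 0.1518]
eef_rot: [-0.428, 0.563, 0.427, 0.563]
contact_force: [0.2, 0.1, -0.2]
opening: 0.675
```

apply_moves(
  travel=[
    [0,0.1,-2],
    [0,0.1,-4],
    [0,0.1,-6],
    [0,0.1,-8],
    [0,0.1,-9.4],
    [0,0.1,-9.4],
    [0,0.1,-9.4],
    [0,0.1,-9.4],
  ],
  roll=[0,0,0,0,0,0,0,0],
  gripper=[5,5,5,5,5,5,5,5],
)

```text
clock: 16.55
tool_pos: [0.3808, 0.3607, 0.0585]
eef_rot: [-0.428, 0.563, 0.428, 0.563]
contact_force: [-0.3, 0.3, -0.4]
opening: 0.675
```

apply_moves(
  travel=[
    [0,0,0],
    [0,0,0],
    [0,0,0],
    [0,0,0],
    [0,0,3],
    [0,0,6],
    [0,0,9],
    [0,0,12],
  ],
  roll=[0,0,0,0,0,0,0,0],
  gripper=[6.3,7,7,7,7,7,7,7],
)

```text
clock: 17.22
tool_pos: [0.3801, 0.3604, 0.1792]
eef_rot: [-0.428, 0.563, 0.428, 0.563]
contact_force: [0.2, -0.2, 0.3]
opening: 0.796
```

apply_moves(
  travel=[
    [2,0,2],
    [5,0,2],
    [8,0,2],
    [11,0,2],
    [14,0,2],
    [17,0,2],
    [18.5,0,2],
    [18.5,0,2],
  ],
  roll=[0,0,0,0,0,0,0,0],
  gripper=[7,7,7,7,7,7,7,7],
)

```text
clock: 17.88
tool_pos: [0.5695, 0.3587, 0.1975]
eef_rot: [-0.427, 0.563, 0.426, 0.565]
contact_force: [0.8, -0.8, -0.2]
opening: 0.794
```

```bash
python3 - <<'E'
from h import *
w=snap('wrist','w6'); s=snap('top','top6')
print(r.get_state()['tool_pos'],proj(w,[.6165,.352,.045]))
a=cv2.resize(cv2.imread('pics/w6.png'),(400,300),interpolation=cv2.INTER_AREA)
b=cv2.resize(cv2.imread('pics/top6.png')[80:320,40:360],(400,300),interpolation=cv2.INTER_CUBIC)
cv2.imwrite('pics/c6.png',np.hstack([a,b]))
E
```

```text
[0.56474674 0.36040854 0.1973863 ] [263.6 230.2]
```

View pics/c6.png

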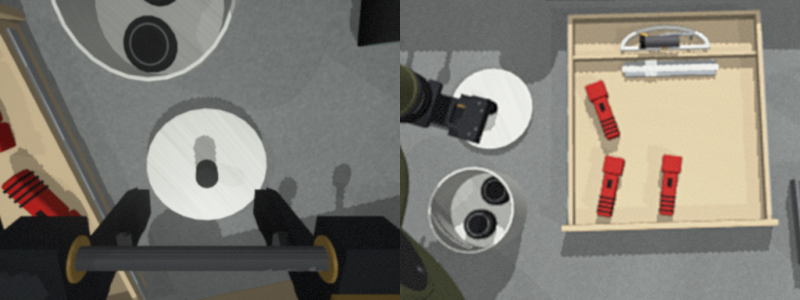

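Both caps lie flat in the pot (top view at (495,190) and (481,224)). The cover is unmoved, with its knob at (207,175).

apply_moves(
  travel=[
    [3,-0.5,0],
    [5.2,-0.8,-1],
    [5.2,-0.8,-4],
    [5.2,-0.8,-8],
    [5.2,-0.8,-11.5],
    [5.2,-0.8,-14],
    [5.2,-0.8,-15.8],
    [5.2,-0.8,-16.2],
  ],
  roll=[0,0,0,0,0,0,0,0],
  gripper=[7,7,7,7,7,7,7,7],
)

```text
clock: 18.65
tool_pos: [0.6128, 0.3522, 0.032]
eef_rot: [-0.428, 0.565, 0.429, 0.56]
contact_force: [-0.5, -0.4, 0.0]
opening: 0.794
```

apply_moves(
  travel=[
    [0,0,0],
    [0,0,0],
    [0,0,0],
    [0,0,0],
    [0,0,0],
    [0,0,0],
    [0,0,0],
    [0,0,0],
  ],
  roll=[0,0,0,0,0,0,0,0],
  gripper=[7,5,3,2,2,2,2,2],
  newtons=40,
)

```text
clock: 19.32
tool_pos: [0.6175, 0.3526, 0.0362]
eef_rot: [-0.428, 0.563, 0.428, 0.563]
contact_force: [-0.6, -1.0, 2.9]
opening: 0.329
```

apply_moves(
  travel=[
    [0,0,1],
    [0,0,4],
    [0,0,8],
    [-0.5,0,12],
    [-3,0,14],
    [-6.5,0,14],
    [-10,0,14],
    [-13.5,0,14],
  ],
  roll=[0,0,0,0,0,0,0,0],
  gripper=[2,2,2,2,2,2,2,2],
)

```text
clock: 19.98
tool_pos: [0.4809, 0.3524, 0.1768]
eef_rot: [-0.428, 0.563, 0.428, 0.564]
contact_force: [0.6, 0.9, -2.9]
opening: 0.325
```

apply_moves(
  travel=[
    [-3,0,0],
    [-6,0,0],
    [-7.1,0,0],
    [-7.1,0,0],
    [-7.1,0,0],
    [-7.1,0,0],
    [-7.1,0,0],
    [-7.1,0,0],
  ],
  roll=[0,0,0,0,0,0,0,0],
  gripper=[2,2,2,2,2,2,2,2],
)

```text
clock: 20.65
tool_pos: [0.4129, 0.3524, 0.1756]
eef_rot: [-0.427, 0.563, 0.427, 0.564]
contact_force: [-0.3, -0.2, -1.9]
opening: 0.33
```

apply_moves(
  travel=[
    [-0.1,0,-1],
    [-0.1,0,-2],
    [-0.1,0,-3],
    [-0.1,0,-3.7],
    [-0.1,0,-4.2],
    [-0.1,0,-4.7],
    [-0.1,0,-5],
    [-0.1,0,-5],
  ],
  roll=[0,0,0,0,0,0,0,0],
  gripper=[2,2,2,2,2,2,2,2],
)

```text
clock: 21.32
tool_pos: [0.4101, 0.3525, 0.1252]
eef_rot: [-0.428, 0.563, 0.428, 0.563]
contact_force: [-0.6, -0.9, -1.6]
opening: 0.333
```

apply_moves(
  travel=[
    [0,0,-0.1],
    [0,0,-0.2],
    [0,0,-0.3],
    [0,0,-0.4],
    [0,0,-0.4],
    [0,0,-0.4],
    [0,0,-0.4],
    [0,0,-0.4],
  ],
  roll=[0,0,0,0,0,0,0,0],
  gripper=[2,2,2,2,2,2,2,2],
)

```text
clock: 21.98
tool_pos: [0.4105, 0.3529, 0.1231]
eef_rot: [-0.428, 0.562, 0.428, 0.563]
contact_force: [-1.5, -1.0, 8.7]
opening: 0.325
```

apply_moves(
  travel=[
    [0,0,0],
    [0,0,0],
    [0,0,0],
    [0,0,0],
    [0,0,2],
    [0,0,5],
    [0,0,8],
    [0,0,11],
  ],
  roll=[0,0,0,0,0,0,0,0],
  gripper=[3.5,5,6.5,7,7,7,7,7],
)

```text
clock: 22.65
tool_pos: [0.41, 0.3524, 0.2327]
eef_rot: [-0.428, 0.563, 0.428, 0.563]
contact_force: [-0.2, 0.3, -0.4]
opening: 0.793
```

apply_moves(
  travel=[
    [1,-4,0],
    [2,-8,0],
    [3,-12,0],
    [3,-16,0],
    [3,-20,0],
    [3,-24,0],
    [3,-28,0],
    [3,-32,0],
  ],
  roll=[2,4,6,8,10,11,11,11],
  gripper=[7,7,7,7,7,7,7,7],
)

```text
clock: 23.32
tool_pos: [0.44, 0.0308, 0.2318]
eef_rot: [-0.48, 0.519, 0.48, 0.519]
contact_force: [1.1, -1.2, 0.4]
opening: 0.797
```

apply_moves(
  travel=[
    [0,-4,0],
    [0,-5,-1],
    [0,-5,-2],
    [0,-5,-3],
    [0,-5,-4],
    [0,-5,-4],
    [0,-5,-4],
    [0,-5,-4],
  ],
  roll=[0,0,0,0,0,0,0,0],
  gripper=[7,7,7,7,7,7,7,7],
)

```text
clock: 23.98
tool_pos: [0.4405, -0.0172, 0.1921]
eef_rot: [-0.48, 0.519, 0.48, 0.519]
contact_force: [0.1, 0.1, -0.1]
opening: 0.792
```

```bash
python3 - <<'E'
from h import *
w=snap('wrist','w7'); s=snap('top','top7'); c=snap('scene','sc7')
print(r.get_state()['tool_pos'],r.get_state()['eef_rot'],proj(s,[.411,.352,.1]))
f=lambda n,x0,x1,y0,y1:cv2.resize(cv2.imread(f'pics/{n}.png')[y0:y1,x0:x1],(400,300),interpolation=cv2.INTER_CUBIC)
cv2.imwrite('pics/c7.png',np.vstack([np.hstack([f('w7',0,512,0,384),f('top7',40,360,80,320)]),np.hstack([f('sc7',330,430,130,205),f('sc0',330,430,130,205)])]))
E
```

```text
[ 0.44065341 -0.01722507  0.19226165] [-0.48020202  0.51894624  0.47973976  0.51956768] [ 95.7 247. ]
```

View pics/c7.png

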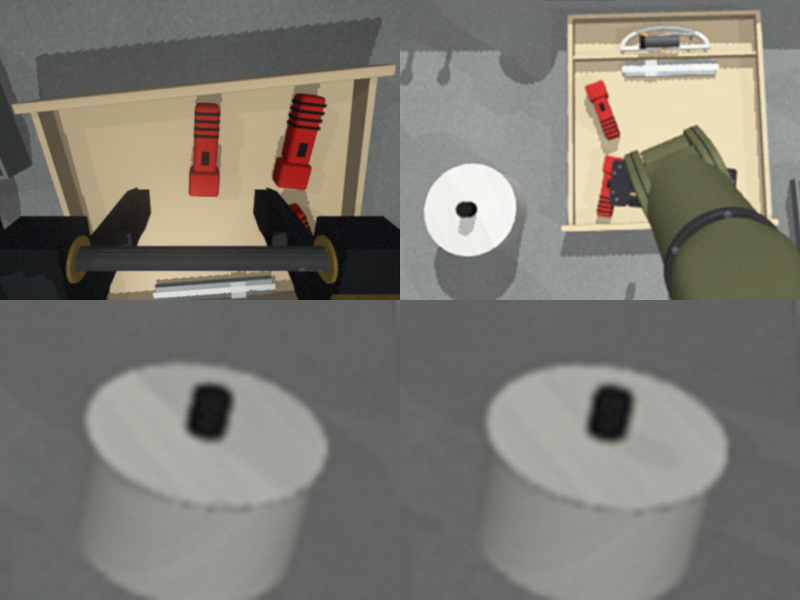

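Bottom-left against bottom-right, the cover sits level and exactly where it was at the start. In the top view its plate centre is on the predicted pixel. Next I need the tray pose.

```bash
python3 - <<'E'
from h import *
w=load('w7')
for n,p in (('Ahead',(204,194)),('Atail',(207,105)),('Abtn',(205,158)),('Bhead',(292,187)),('Btail',(311,97))): print(n,atz(w,p[0]*1.28,p[1]*1.28,.04))
f=lambda n,x0,x1,y0,y1:cv2.resize(cv2.imread(f'pics/{n}.png')[y0:y1,x0:x1],(400,400),interpolation=cv2.INTER_CUBIC)
cv2.imwrite('pics/c8.png',np.hstack([f('top0',345,445,210,310),f('sc0',105,205,110,210)]))
E
```

```text
Ahead [ 0.5073 -0.0182  0.04  ]
Atail [ 0.3937 -0.0061  0.04  ]
Abtn [ 0.4579 -0.0132  0.04  ]
Bhead [0.5062 0.0951 0.04  ]
Btail [0.394  0.1121 0.04  ]
```

View pics/c8.png

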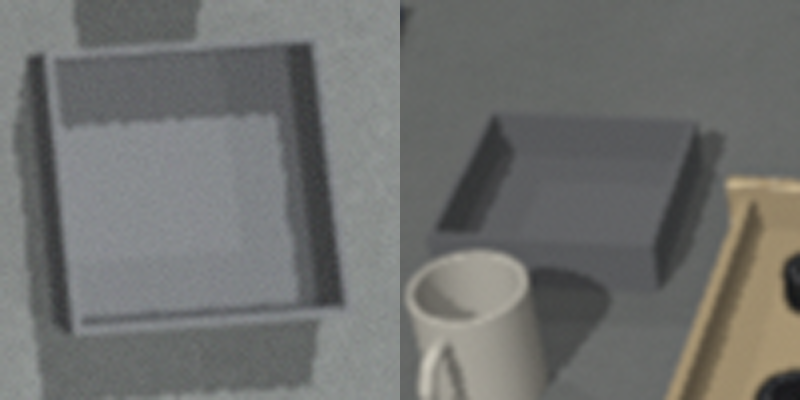

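Top crop: outer rim corners at (47,53), (312,42), (343,306) and (74,333). In the scene crop the same corners are at (660,248), (432,238), (495,116) and (698,124).

```bash
python3 - <<'E'
from h import *
a=load('top0');b=load('sc0')
A=[];B=[]
for t,q in zip([(47,53),(312,42),(343,306),(74,333)],[(660,248),(432,238),(495,116),(698,124)]):
    p=atz(a,345+t[0]/4,210+t[1]/4,.045); X=tri((a,345+t[0]/4,210+t[1]/4),(b,105+(q[0]-400)/4,110+q[1]/4)); A.append(p);B.append(X);print(p,X)
A=np.array(A);m=A.mean(0);d=A[:,:2]-m[:2];print(m,np.mean(B,0))
print(np.degrees(np.arctan2(*(A[0]-A[3])[1::-1])),np.degrees(np.arctan2(*(A[1]-A[2])[1::-1])),np.degrees(np.arctan2(*(A[0]-A[1])[1::-1])),np.degrees(np.arctan2(*(A[3]-A[2])[1::-1])))
E
```

```text
[ 0.466  -0.2644  0.045 ] [ 0.4652 -0.2588  0.0422]
[ 0.472  -0.4278  0.045 ] [ 0.4719 -0.4277  0.0385]
[ 0.3133 -0.4364  0.045 ] [ 0.3126 -0.4345  0.0418]
[ 0.2983 -0.2737  0.045 ] [ 0.2971 -0.2717  0.0386]
[ 0.3874   -0.350575  0.045   ] [ 0.3867   -0.348175  0.040275]
3.174153336021404 3.1018413574395534 92.10293937537638 95.26744947709997
```

apply_moves(
  travel=[
    [1.2,0.4,-2],
    [1.2,0.4,-5],
    [1.2,0.4,-8.5],
    [1.2,0.4,-12],
    [1.2,0.4,-14.5],
    [1.2,0.4,-16.2],
    [1.2,0.4,-16.2],
    [1.2,0.4,-16.2],
  ],
  roll=[0,0,0,0,0,0,0,0],
  gripper=[6.5,6.5,6.5,6.5,6.5,6.5,6.5,6.5],
)

```text
clock: 24.8
tool_pos: [0.4543, -0.0135, 0.0325]
eef_rot: [-0.479, 0.52, 0.481, 0.518]
contact_force: [-0.8, 0.7, 0.6]
opening: 0.734
```

apply_moves(
  travel=[
    [0,0,0],
    [0,0,0],
    [0,0,0],
    [0,0,0],
    [0,0,0],
    [0,0,0],
    [0,0,0],
    [0,0,0],
  ],
  roll=[0,0,0,0,0,0,0,0],
  gripper=[6.5,5,3.5,2,2,2,2,2],
  newtons=40,
)

```text
clock: 25.47
tool_pos: [0.454, -0.0138, 0.0335]
eef_rot: [-0.479, 0.52, 0.48, 0.518]
contact_force: [-0.5, -0.3, 3.5]
opening: 0.337
```

apply_moves(
  travel=[
    [0,0,1],
    [0,0,4],
    [0,0,7],
    [0,-2,9],
    [0,-5,10],
    [-1,-9,10],
    [-2,-13,10],
    [-3,-17,10],
  ],
  roll=[0,0,0,2,4,6,8,8],
  gripper=[2,2,2,2,2,2,2,2],
)

```text
clock: 26.13
tool_pos: [0.4231, -0.1855, 0.1334]
eef_rot: [-0.515, 0.485, 0.516, 0.483]
contact_force: [1.1, -0.4, -1.2]
opening: 0.338
```

apply_moves(
  travel=[
    [-1,-4,0],
    [-1.5,-8,0],
    [-2,-12,0],
    [-3,-16,0],
    [-3.3,-19,0],
    [-3.3,-20.7,0],
    [-3.3,-20.7,-1],
    [-3.3,-20.7,-2],
  ],
  roll=[0,0,0,0,0,0,0,0],
  gripper=[2,2,2,2,2,2,2,2],
)

```text
clock: 26.8
tool_pos: [0.3904, -0.3913, 0.1125]
eef_rot: [-0.514, 0.486, 0.515, 0.484]
contact_force: [-0.1, 1.1, -1.6]
opening: 0.333
```

apply_moves(
  travel=[
    [0,0,-1.5],
    [0,0,-3],
    [0,0,-4.5],
    [0,0,-6],
    [0,0,-7],
    [0,0,-7.7],
    [0,0,-8],
    [0,0,-8],
  ],
  roll=[0,0,0,0,0,0,0,0],
  gripper=[2,2,2,2,2,2,2,2],
)

```text
clock: 27.47
tool_pos: [0.3909, -0.3898, 0.0327]
eef_rot: [-0.514, 0.485, 0.516, 0.483]
contact_force: [-0.3, -0.0, -0.6]
opening: 0.336
```

apply_moves(
  travel=[
    [0,0,-0.2],
    [0,0,-0.3],
    [0,0,-0.3],
    [0,0,-0.3],
    [0,0,1],
    [0,0,4],
    [0,0,7],
    [0,0,10],
  ],
  roll=[0,0,0,0,0,0,0,0],
  gripper=[2,2,3.5,3.8,3.8,3.8,3.8,3.8],
)

```text
clock: 28.13
tool_pos: [0.3907, -0.3904, 0.1354]
eef_rot: [-0.514, 0.486, 0.516, 0.483]
contact_force: [-0.2, 0.2, -0.5]
opening: 0.428
```

apply_moves(
  travel=[
    [0.5,4,0],
    [1,8,0],
    [1.5,12,0],
    [2,16,0],
    [3,20,0],
    [4,24,0],
    [5,28,0],
    [6,32,0],
  ],
  roll=[0,-2,-4,-6,-8,-10,-12,-12],
  gripper=[3.8,3.8,3.8,3.8,5,6.5,6.5,6.5],
)

```text
clock: 28.8
tool_pos: [0.4514, -0.0688, 0.1345]
eef_rot: [-0.461, 0.537, 0.461, 0.535]
contact_force: [1.1, -0.8, 0.4]
opening: 0.705
```

apply_moves(
  travel=[
    [0.2,4,0],
    [0.2,8,0],
    [0.2,12,0],
    [0.2,15,0],
    [0.2,17.2,0],
    [0.2,17.2,0],
    [0.2,17.2,-1],
    [0.2,17.2,-2],
  ],
  roll=[0,0,0,0,0,0,0,0],
  gripper=[6.5,6.5,6.5,6.5,6.5,6.5,6.5,6.5],
)

```text
clock: 29.47
tool_pos: [0.4535, 0.1013, 0.1143]
eef_rot: [-0.461, 0.536, 0.462, 0.535]
contact_force: [0.3, 0.3, -0.6]
opening: 0.74
```

apply_moves(
  travel=[
    [0,0.1,-2.5],
    [0,0.1,-5],
    [0,0.1,-7],
    [0,0.1,-8.1],
    [0,0.1,-8.1],
    [0,0.1,-8.1],
    [0,0.1,-8.1],
    [0,0.1,-8.1],
  ],
  roll=[0,0,0,0,0,0,0,0],
  gripper=[6.5,6.5,6.5,6.5,6.5,5,3.5,2],
)

```text
clock: 30.13
tool_pos: [0.4535, 0.1021, 0.0334]
eef_rot: [-0.461, 0.536, 0.462, 0.535]
contact_force: [0.2, -0.8, 0.1]
opening: 0.532
```

apply_moves(
  travel=[
    [0,0,0],
    [0,0,0],
    [0,0,0],
    [0,0,0],
    [0,0,1],
    [0,0,4],
    [0,0,7],
    [0,0,10],
  ],
  roll=[0,0,0,0,0,0,0,0],
  gripper=[2,2,2,2,2,2,2,2],
)

```text
clock: 30.8
tool_pos: [0.452, 0.1016, 0.1333]
eef_rot: [-0.461, 0.538, 0.463, 0.534]
contact_force: [0.6, -0.5, -1.0]
opening: 0.338
```

apply_moves(
  travel=[
    [-0.3,-4,0],
    [-0.6,-8,0],
    [-1,-12,0],
    [-1.5,-16,0],
    [-2,-20,0],
    [-3,-24,0],
    [-4,-28,0],
    [-5,-32,0],
  ],
  roll=[2,4,6,8,10,12,12,12],
  gripper=[2,2,2,2,2,2,2,2],
)

```text
clock: 31.47
tool_pos: [0.4015, -0.2198, 0.1321]
eef_rot: [-0.514, 0.486, 0.516, 0.483]
contact_force: [0.8, -0.2, -2.0]
opening: 0.338
```

apply_moves(
  travel=[
    [-1,-4,0],
    [-1.6,-8,0],
    [-1.6,-8.9,0],
    [-1.6,-8.9,-1],
    [-1.6,-8.9,-3],
    [-1.6,-8.9,-4.5],
    [-1.6,-8.9,-6],
    [-1.6,-8.9,-7],
  ],
  roll=[0,0,0,0,0,0,0,0],
  gripper=[2,2,2,2,2,2,2,2],
)

```text
clock: 32.13
tool_pos: [0.3865, -0.3046, 0.0606]
eef_rot: [-0.514, 0.485, 0.517, 0.483]
contact_force: [-0.3, 0.1, -1.5]
opening: 0.334
```

apply_moves(
  travel=[
    [0,0,-1],
    [0,0,-2],
    [0,0,-3],
    [0,0,-3],
    [0,0,-3.2],
    [0,0,-3.2],
    [0,0,-3.2],
    [0,0,-3.2],
  ],
  roll=[0,0,0,0,0,0,0,0],
  gripper=[2,2,2,2,2,2,2,2],
)

```text
clock: 32.8
tool_pos: [0.3871, -0.3067, 0.0307]
eef_rot: [-0.515, 0.486, 0.515, 0.483]
contact_force: [-0.5, -0.5, -0.4]
opening: 0.336
```

apply_moves(
  travel=[
    [0,0,-0.1],
    [0,0,-0.1],
    [0,0,-0.1],
    [0,0,-0.1],
    [0,0,1],
    [0,0,4],
    [0,0,8],
    [0,0,12],
  ],
  roll=[0,0,0,0,0,0,0,0],
  gripper=[2.5,3.5,3.8,3.8,3.8,3.8,3.8,3.8],
)

```text
clock: 33.47
tool_pos: [0.386, -0.3061, 0.1512]
eef_rot: [-0.514, 0.486, 0.517, 0.483]
contact_force: [0.2, -1.4, -0.9]
opening: 0.43
```

apply_moves(
  travel=[
    [1.5,3.8,0],
    [3,7.6,0],
    [4.5,11.4,0],
    [6,15,0],
    [7.5,19,0],
    [9,23,0],
    [10.5,26.5,0],
    [12,30,0],
  ],
  roll=[2,4,6,8,10,12,14,14],
  gripper=[3.8,3.8,3.8,5,6.5,6.5,6.5,6.5],
)

```text
clock: 34.13
tool_pos: [0.5073, -0.0044, 0.1505]
eef_rot: [-0.57, 0.419, 0.571, 0.416]
contact_force: [0.8, -0.3, -0.8]
opening: 0.739
```

apply_moves(
  travel=[
    [2,3.5,0],
    [4,7,0],
    [5.5,10,0],
    [5.5,11.5,0],
    [5.5,11.5,0],
    [5.5,11.5,0],
    [5.5,11.5,0],
    [5.5,11.5,0],
  ],
  roll=[0,0,0,0,0,0,0,0],
  gripper=[6.5,6.5,6.5,6.5,6.5,6.5,6.5,6.5],
)

```text
clock: 34.8
tool_pos: [0.5615, 0.1056, 0.15]
eef_rot: [-0.569, 0.421, 0.57, 0.417]
contact_force: [0.2, -0.6, 0.3]
opening: 0.738
```

```bash
python3 - <<'E'
from h import *
w=snap('wrist','w9'); s=snap('top','top9')
print(r.get_state()['tool_pos'],[proj(w,p) for p in([.6637,.1325,.04],[.548,.096,.04])])
f=lambda n,x0,x1,y0,y1:cv2.resize(cv2.imread(f'pics/{n}.png')[y0:y1,x0:x1],(400,300),interpolation=cv2.INTER_CUBIC)
cv2.imwrite('pics/c9.png',np.hstack([f('w9',0,512,0,384),f('top9',332,452,215,305)]))
E
```

```text
[0.56173431 0.10615827 0.15018469] [array([251.5, 308.2]), array([250. , 181.8])]
```

View pics/c9.png

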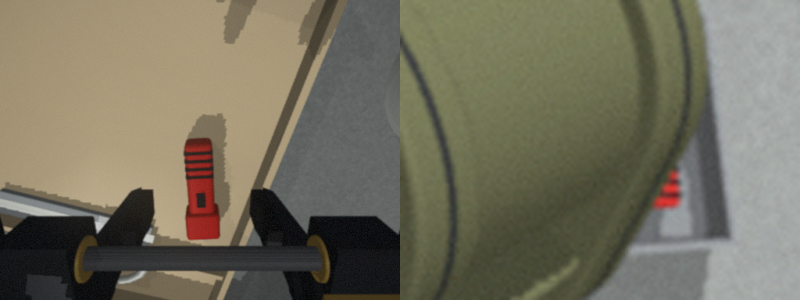

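Flashlight C lies at (199,143)–(203,238), about 6 mm to the left-wall side of my prediction, so I will correct for that. The tray is hidden by the arm apart from flashlight A's tail, which lies flat.

apply_moves(
  travel=[
    [2,0.7,0],
    [4.1,1.3,0],
    [4.1,1.3,-3],
    [4.1,1.3,-6],
    [4.1,1.3,-9],
    [4.1,1.3,-11],
    [4.1,1.3,-11.4],
    [4.1,1.3,-11.4],
  ],
  roll=[0.5,1,1,1,1,1,1,1],
  gripper=[5.6,5.6,5.6,5.6,5.6,5.6,5.6,5.6],
)

```text
clock: 35.57
tool_pos: [0.602, 0.1201, 0.0351]
eef_rot: [-0.573, 0.416, 0.575, 0.411]
contact_force: [-0.2, 0.5, 0.6]
opening: 0.633
```

apply_moves(
  travel=[
    [0,0,0],
    [0,0,0],
    [0,0,0],
    [0,0,0],
    [0,0,0],
    [0,0,0],
    [0,0,0],
    [0,0,0],
  ],
  roll=[0,0,0,0,0,0,0,0],
  gripper=[5.6,4,3,2,2,2,2,2],
)

```text
clock: 36.23
tool_pos: [0.6036, 0.1207, 0.0372]
eef_rot: [0.574, -0.415, -0.574, -0.412]
contact_force: [-0.0, -1.7, 5.9]
opening: 0.336
```

apply_moves(
  travel=[
    [0,0,1],
    [0,0,4],
    [0,0,8],
    [-1,-1,11],
    [-4,-3,11],
    [-7,-5,11],
    [-10,-7,11],
    [-13,-9,11],
  ],
  roll=[0,0,0,0,-3,-6,-10,-15],
  gripper=[2,2,2,2,2,2,2,2],
)

```text
clock: 36.9
tool_pos: [0.4711, 0.0307, 0.1469]
eef_rot: [-0.513, 0.486, 0.515, 0.484]
contact_force: [0.9, -1.2, -1.8]
opening: 0.339
```

apply_moves(
  travel=[
    [0,-4,0],
    [-0.3,-8,0],
    [-0.6,-12,0],
    [-0.9,-16,0.5],
    [-1.2,-20,1],
    [-1.5,-24,1.5],
    [-2,-28,2],
    [-2.5,-32,2],
  ],
  roll=[0,0,0,0,0,0,0,0],
  gripper=[2,2,2,2,2,2,2,2],
)

```text
clock: 37.57
tool_pos: [0.4478, -0.2904, 0.1675]
eef_rot: [-0.515, 0.485, 0.515, 0.484]
contact_force: [1.2, 0.1, -1.7]
opening: 0.333
```

apply_moves(
  travel=[
    [0,-4,0],
    [0,-6,0],
    [0,-6,0],
    [0,-6,0],
    [0,-6,0],
    [0,-6,0],
    [0,-6,0],
    [0,-6,0],
  ],
  roll=[0,0,0,0,0,0,0,0],
  gripper=[2,2,2,2,2,2,2,2],
)

```text
clock: 38.23
tool_pos: [0.4483, -0.3474, 0.1665]
eef_rot: [-0.515, 0.485, 0.516, 0.483]
contact_force: [0.1, -0.4, -2.1]
opening: 0.338
```

```bash
python3 - <<'E'
from h import *
w=snap('wrist','w10'); s=snap('scene','sc10')
print(r.get_state()['tool_pos'],[proj(w,p) for p in([.387,-.35,.005],[.387,-.35,.045])])
f=lambda n,x0,x1,y0,y1:cv2.resize(cv2.imread(f'pics/{n}.png')[y0:y1,x0:x1],(400,300),interpolation=cv2.INTER_CUBIC)
cv2.imwrite('pics/c10.png',np.hstack([f('w10',0,512,0,384),f('sc10',95,215,115,205)]))
E
```

```text
[ 0.44815171 -0.34802285  0.16641446] [array([258.2, 118.2]), array([258.1, 122.5])]
```

View pics/c10.png

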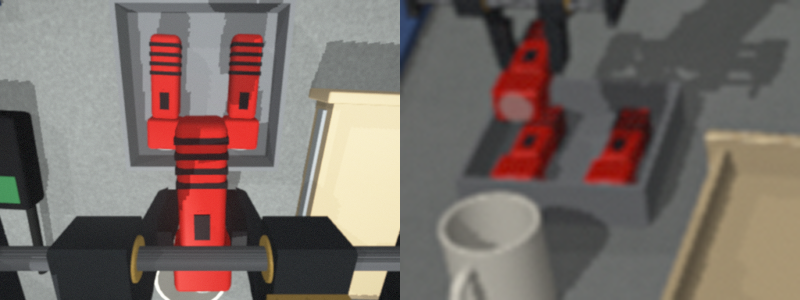

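Both flashlights lie flat near the tray's sides (handles at x 166 and 245), and the held one is centred between them at 203. I'll release it just above their tops, into the middle gap.

apply_moves(
  travel=[
    [-3,0,0],
    [-6.1,0,0],
    [-6.1,0,-3],
    [-6.1,0,-6],
    [-6.1,0,-9],
    [-6.1,0,-10.5],
    [-6.1,0,-11.2],
    [-6.1,0,-11.4],
  ],
  roll=[0,0,0,0,0,0,0,0],
  gripper=[2,2,2,2,2,2,2,2],
)

```text
clock: 39.0
tool_pos: [0.3868, -0.3483, 0.0514]
eef_rot: [-0.514, 0.486, 0.516, 0.483]
contact_force: [-0.8, -0.6, -1.5]
opening: 0.336
```

apply_moves(
  travel=[
    [0,0,0],
    [0,0,0],
    [0,0,0],
    [0,0,0],
    [0,0,0],
    [0,0,0],
    [0,0,0],
    [0,0,0],
  ],
  roll=[0,0,0,0,0,0,0,0],
  gripper=[2,2,2,2,2,2,2,2],
)

```text
clock: 39.67
tool_pos: [0.3869, -0.3488, 0.0524]
eef_rot: [-0.514, 0.486, 0.515, 0.483]
contact_force: [0.2, 0.3, -1.6]
opening: 0.335
```

apply_moves(
  travel=[
    [0,0,0],
    [0,0,0],
    [0,0,0],
    [0,0,0],
    [0,0,3],
    [0,0,7],
    [0,0,11],
    [0,0,13],
  ],
  roll=[0,0,0,0,0,0,0,0],
  gripper=[4.5,4.5,4.5,4.5,4.5,4.5,4.5,4.5],
)

```text
clock: 40.33
tool_pos: [0.3884, -0.3489, 0.1861]
eef_rot: [0.516, -0.485, -0.514, -0.484]
contact_force: [0.8, -0.8, 0.5]
opening: 0.507
```

apply_moves(
  travel=[
    [0.5,4,1],
    [1,8,2],
    [1.5,12,3],
    [2,16,4],
    [2.5,20,5],
    [3,24,5],
    [3.5,28,5],
    [4,32,5],
  ],
  roll=[0,0,0,0,0,0,0,0],
  gripper=[4.5,4.5,4.5,4.5,4.5,4.5,4.5,4.5],
)

```text
clock: 41.0
tool_pos: [0.4268, -0.027, 0.2326]
eef_rot: [-0.515, 0.486, 0.515, 0.483]
contact_force: [1.0, 0.7, -0.1]
opening: 0.51
```

apply_moves(
  travel=[
    [0,2,0],
    [0,4,0],
    [0,4,0],
    [0,4,0],
    [0,4,0],
    [0,4,0],
    [0,4,0],
    [0,4,0],
  ],
  roll=[0,0,0,0,0,0,0,0],
  gripper=[4.5,4.5,4.5,4.5,4.5,4.5,4.5,4.5],
)

```text
clock: 41.67
tool_pos: [0.4268, 0.0101, 0.2322]
eef_rot: [-0.514, 0.486, 0.515, 0.484]
contact_force: [-0.1, -0.9, -0.3]
opening: 0.509
```

```bash
python3 - <<'E'
from h import *
snap('top','top11'); s=snap('scene','sc11')
f=lambda n,x0,x1,y0,y1:cv2.resize(cv2.imread(f'pics/{n}.png')[y0:y1,x0:x1],(400,300),interpolation=cv2.INTER_CUBIC)
cv2.imwrite('pics/c11.png',np.vstack([np.hstack([f('top11',332,452,215,305),f('sc11',95,215,115,205)]),np.hstack([f('top11',40,440,30,330),f('sc11',0,512,0,384)])]))
E
```

```text
(no output)
```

View pics/c11.png

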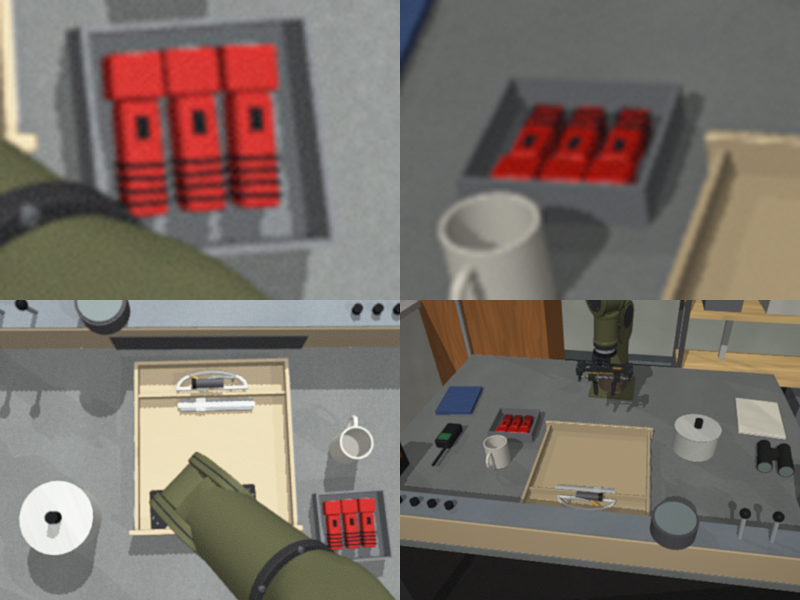

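All three flashlights lie flat side by side in the tray. The drawer holds only the slide rule and the sextant. I'll run a last numeric check on the cover and mug, then hand in.

```bash
python3 - <<'E'
from h import *
for n in('top0','top7','top11'):
    m=np.asarray(load(n)['image']).min(2)>185; z=np.zeros(m.shape,np.uint8);z[190:300,40:160]=m[190:300,40:160]
    c=max(cv2.findContours(z,0,1)[0],key=cv2.contourArea); print(n,cv2.boundingRect(c),cv2.minEnclosingCircle(c))
a,b=[np.asarray(load(n)['image']).astype(int) for n in('sc0','sc11')]
for nm,(x0,x1,y0,y1) in dict(pot=(345,420,140,210),mug=(105,145,170,218),rule=(195,280,233,250)).items(): print(nm,np.abs(a-b)[y0:y1,x0:x1].mean().round(1))
s=r.get_state(); print(s['clock'],s['contact_force'].round(1)); print(r.finish_job())
E
```

```text
top0 (59, 210, 74, 74) ((95.5, 246.5), 37.71614456176758)
top7 (59, 211, 74, 74) ((95.733642578125, 247.266357421875), 37.912837982177734)
top11 (59, 211, 74, 74) ((95.5, 247.0), 37.963897705078125)
pot 2.6
mug 0.9
rule 0.9
41.7667 [ 0.1  0.  -0.5]
the job is handed in; nothing more can be done
None
```

The job is finished and handed in at 41.8 s. I set the cover aside and put both rubber caps (only two were present) flat into the pot. Then I put the cover back and laid the three flashlights side by side in the grey tray.

- **Cover:** in the last pictures it is level and within about 1 pixel of where it sat at the start. When I put it back, the gripper height matched a fully seated cover to within 0.1 mm.
- **Flashlights:** all three lie flat in the tray. I released the middle one about 2 cm above the tray floor because the gap between the other two was too narrow for the fingers, and it came to rest flat.
- **Mug and slide rule:** neither has moved between the first and last pictures.
- **Disagreements:** wrist-camera and top-camera positions differed by up to about 6 mm, and I corrected for this from close up before grasping. No check failed, and I saw no knock or grip slip. Part of the drawer's front was behind the arm in the final top view, but the scene view showed it empty.

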